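# Set the bench feed unit to its fourth step and lock it

## Robot

A 6-joint arm with a two-finger parallel gripper is mounted at the origin on a cart in front of the work surface, level with it; the furniture and walls round the work are solid. World frame = base frame: x ahead of the robot, y to its left, z up, the work surface at z = 0. Lengths are in m, angles in degrees, forces in N, time in s.
With the tool pointing down it reaches from about 0.375 to 0.9 m from the base axis. Payload 3.1 kg.
Tool frame: the origin (TCP) lies at the very end of the fingers, on their centre line; the grasp point (between the pads) lies bot.grip_point_offset behind it (bot.grip_point_offset is the distance from the TCP to the grasp point, in m); z points along the fingers, y is the line along which they close (so a half turn about z gives the same grasp; the last joint's range is limited). The gripper opens to 87 mm and grips with 3 to 60 N. Pads are 19 mm wide; open, the fingers measure 117 mm over their backs; the gripper's body (75 mm by 190 mm) begins 51 mm behind the grasp point.
Start: joints at [60.017, 30.224, 82.088, -0, 67.689, -10.227], TCP at [0.211, 0.588, 0.223] pointing down, gripper open.
Joint ranges: [-176.69, 176.69], [-43.24, 126.21], [12.49, 139.97], [-82, 262], [0, 151.66], [-163.58, 163.58]. Speed limits (degrees/s): [159.86, 159.86, 180, 180, 180, 180].

## Interface

Orientations are given as a 3x3 rotation matrix whose columns are the frame's x, y, z axes.
In Python, from rig import bot, viewer, ticket gives the robot as it stands.
- The arm moves only by the tool servo_tool, never from a script. Its argument "targets" is a list of rows, each an object with "offset": the shift along the tool's x, y, z in m, a list of three; "dr": the turn, a rotation vector about the tool's x, y, z in degrees, a list of three. In form: [{"offset": [x, y, z], "dr": [ax, ay, az]}, ...]. A call has 1 to 20 rows; each row is the pose to reach, as a shift and turn from the pose commanded when the call began, along the tool's axes at that moment; what a row does not reach only later rows make up. A row lasts 1/12 s, in which the tool goes at most 41.7 mm and 7.16 degrees, less where a joint would pass 70% of its speed; a pose out of reach is approached as far as the arm can. A call with a gripper value outside its range is refused whole. "gripper" is the gripper command: -1 is fully open, 1 is shut, values between are in proportion, set as the call begins (left out, the last holds). The fingers move at their own pace and stop on an object; the grip force is fixed at half the most. Time passes only in rows, so rows that repeat a pose let the fingers close. It gives the time, the measured TCP pose, the force, the opening and the grip force at its end, in the units of the state.
- bot.read_state(): the state, without advancing time (a new reading comes with each control period).
- viewer.capture(name): name is "side" or "top" or "wrist"; returns a dict with "color" (420x560x3 uint8, red, green, blue), "camera_matrix" (3x3 intrinsics, pixels), "k1" (the pictures are not rectified: a ray, as slopes to the right and down, at radius r is drawn at 1 + k1 r^2 times it, then the intrinsics apply), "R" (3x3) and "t" (3): a world point X has camera coordinates R X + t. Camera axes: x right, y down, z forward; pixel columns grow to the right and rows downward; lengths in m; the calibration is good to about 2 mm. A picture is of the moment at which its call begins. There is no depth.
- ticket.hand_in(): hands the job in; it is judged then, once.
The state is a dict: "time_s": time; "joint_positions": joint angles; "qvel": joint speeds; "tau": joint torques, N m; "position": TCP position; "tcp_rot": TCP orientation; "force": force on the tool from outside, world axes, zero at the start; "moment": the same for the moment, N m; "opening": opening from 0.0 (shut) to 1.0 (fully open); "grasp_force": force on a finger pad.
Only numpy, scipy, OpenCV 4.12 (cv2) and the standard library are available. Lean on these libraries where they do the work, as an engineer would, in place of code of your own. Each camera call takes 0.05 s, during which the arm holds its last target. There are 200 camera calls.

## Task

Set the green feed unit on the bench to its fourth step and lock it: gently wind the black knob back (counter-clockwise) until it comes up against its stop, bring it forward (clockwise) exactly four clicks from there, then push the red lock pin down gently until it is fully home. The pin only goes home at the fourth click, so do not try to force it, do not force the knob against its stop, and leave the things round the unit where they are.

Things in the scene. Friction and masses are not known exactly. Their poses are not given: they have to be found in the camera images.
- feed_unit: green metal housing fixed to the bench, 110 (x) x 180 (y) x 60 mm (z) on a dark foot plate 126 x 196 mm. Origin: centre of its underside. In its own frame the black knob's axis is at x 0, y +40 mm and the red lock pin at x 0, y -45 mm, both upright on the top face, 85 mm apart.
- knob_grip (a point): on the axis of the black knob, 87 mm above the bench, at grip height; turns with the knob. Upright bar grip 46 mm long, 14 mm thick, from 71 to 101 mm above the bench, on a round skirt of 52 mm diameter. x runs along the bar toward the white line on its top, y across its flats, z up. The knob is clamped on its shaft at an arbitrary angle, so the white line does not tell the step.
- knob_axis (a point): on the knob's axis, 71 mm above the bench (top of the skirt). Clicks are 20 degrees apart, steps 0 to 6; it starts at step 1 to 4. Leaving a click takes about 0.2 N m, fading to nothing half way to the next (10 degrees); then the knob pulls itself on into the next click, and stays there when let go.
- end_stop: steel post hidden in and fixed to the housing, 40 mm from the knob's axis; origin at its foot. The knob meets it 3 degrees counter-clockwise of step 0: torque just climbs (rubber buffer, about 0.25 N m a degree), with no click. It must not bear over 25 N, about 1 N m at the knob; 0.4 to 0.5 N m is enough to know it. Step 4, the fourth click, is 80 degrees clockwise of step 0.
- lock_pin (a joint): travel of the red lock pin in m: 0 up, 0.010 fully home (down). It takes about 3 N to slide and stays where it is left. At any step but the fourth it is blocked inside after about 0.0035.
- lock_pin_top (a point): centre of the top of the lock pin's red mushroom head, 24 mm in diameter; 86 mm above the bench when up, 76 mm when fully home; moves with the pin.
- glue_bottle: white and black, tall glue bottle, 65 mm diameter, 245 mm tall, standing fast to the right of the unit; origin: centre of its underside.
- sanding_block: brown sanding block, 66 x 111 x 37 mm, loose to the right of the unit; origin: centre of its underside.
- offcut_2: pine block, 40 x 80 x 40 mm, loose to the left of the unit; origin: centre of its underside.
Things that resemble listed ones, but are neither listed nor needed, are in the scene too. There is more than one size of the feed_unit; the job needs the larger.

How it is judged:
By the outcome, as a careful person would: the job done as asked, in the order asked, and still so for the second after the job is handed in, with the robot touching nothing.
It also fails if it takes over 72 s, if anything falls off the work surface, if the arm or the gripper's body presses on something with over 40 N, if the wrist force passes 120 N, or if a joint passes its speed limit or range.

## Working session

There is one attempt and no reset: what is moved stays moved. The work goes in short steps, Python scripts to look and compute and a tool call to move; the robot and the scene stay as the last step left them, time stands still between calls to the robot, and variables do not carry over. Pictures are saved under pics/ and viewed, at most 10 in all, crops included, and the job is handed in when it is done.

Besides the shell and the picture viewer there is one more tool, called after ">>>" as name(argument=value, ...), one argument or row to a line, values as JSON. servo_tool: Moves the arm, as the interface text tells. Its arguments: {"type":"object","properties":{"targets":{"type":"array"},"gripper":{"type":"number"}},"required":["targets"]}

```bash
ls; mkdir -p pics; cat > h.py <<'E'
import numpy as np, cv2
from rig import bot, viewer, ticket
def cap(n, f=None):
    c=viewer.capture(n)
    if f: cv2.imwrite('pics/'+f, c['color'][:,:,::-1])
    return c
def world(c,uv,z):
    K=np.array(c['camera_matrix']);R=np.array(c['R']);t=np.array(c['t'])
    d=np.linalg.inv(K)@[uv[0],uv[1],1]; r=np.hypot(d[0],d[1]); s=r
    for _ in range(30): s=r/(1+c['k1']*s*s)
    d[:2]*=s/r if r else 1
    o=-R.T@t; w=R.T@d
    return o+w*(z-o[2])/w[2]
def proj(c,X):
    K=np.array(c['camera_matrix']);p=np.array(c['R'])@X+np.array(c['t']);p=p/p[2]
    r2=p[0]**2+p[1]**2; p[:2]*=1+c['k1']*r2
    return (K@p)[:2]
E
python3 - <<'E'
from h import *
import pickle
a=cap('top','top.png');b=cap('side','side.png')
pickle.dump((a,b),open('c.pkl','wb'))
print(bot.read_state(),bot.grip_point_offset)
E
```

```text
pics
{'time_s': 0.1, 'joint_positions': array([ 6.00189939e+01,  3.02695545e+01,  8.21483038e+01, -9.58973776e-05,
        6.76896812e+01, -1.02280325e+01]), 'qvel': array([ 0.05284469, -0.15428488, -0.22555265,  0.01362588,  0.00363771,
        0.01695229]), 'tau': array([-2.92110008e-04, -4.40984774e+01, -1.77150339e+01,  6.34546462e-02,
        5.33878268e-02, -1.80129950e-05]), 'position': array([0.21087891, 0.58765938, 0.22171741]), 'tcp_rot': array([[-9.41158537e-01,  3.37964099e-01, -9.36578221e-04],
       [ 3.37965234e-01,  9.41157189e-01, -1.62654235e-03],
       [ 3.31754408e-04, -1.84736509e-03, -9.99998239e-01]]), 'force': array([-0.01434227, -0.24433101, -0.19589966]), 'moment': array([ 0.01625076, -0.00061665,  0.05820511]), 'grasp_force': 0.0, 'opening': 1.0008065136225548} 0.0187
```

View pics/top.png

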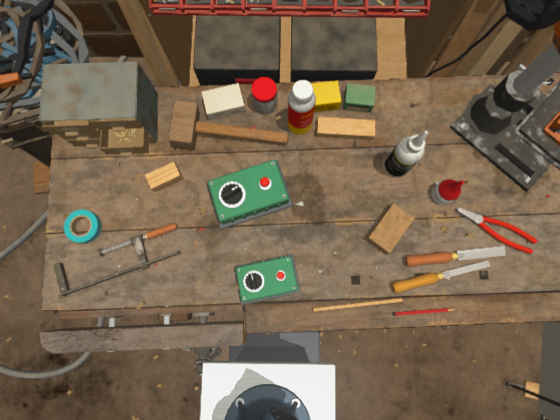

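View pics/side.png

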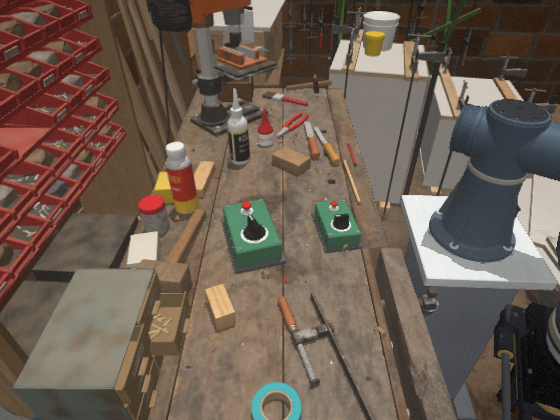

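The top view shows two green units: A at (248,193), about 75 px long, and B at (266,279), about 60 px long. A is the larger, so it fits the description. I'll check its size with the calibration and confirm it in an enlarged crop.

```bash
python3 - <<'E'
from h import *
import pickle
a,b=pickle.load(open('c.pkl','rb'))
for c in (a,b):
    print(-np.array(c['R']).T@c['t'], proj(c,np.array([.211,.588,.22])))
def up(c,x0,x1,y0,y1,k): return cv2.resize(c['color'][y0:y1,x0:x1,::-1],None,fx=k,fy=k,interpolation=cv2.INTER_CUBIC)
A=up(a,195,310,145,235,5); B=up(b,210,290,190,275,5)
h=max(A.shape[0],B.shape[0]); f=lambda I:cv2.copyMakeBorder(I,0,h-I.shape[0],0,0,0)
I=np.hstack([f(A),f(B)]); print(I.shape); cv2.imwrite('pics/crop.png',cv2.resize(I,None,fx=.8,fy=.8))
# rough
for n,uv,z in [('knobA',(232,194),.101),('pinA',(265,183),.086),('knobB',(254,281),.08),('pinB',(281,276),.07)]: print(n,world(a,uv,z))
E
```

```text
[ 0.31932091 -0.03405344  1.07798885] [-41.7833129  345.30652267]
[0.44577379 0.76661491 0.68845618] [506.04846043 441.60655901]
(450, 975, 3)
knobA [0.54244897 0.08972304 0.101     ]
pinA [0.5739602  0.01341879 0.086     ]
knobB [0.34196607 0.03416247 0.08      ]
pinB [ 0.3545033  -0.02795223  0.07      ]
```

View pics/crop.png

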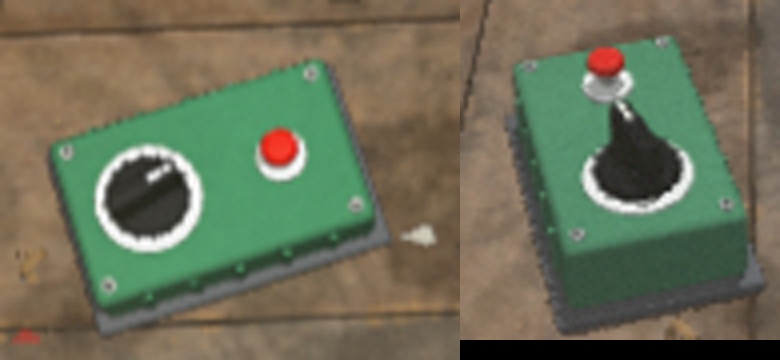

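```bash
python3 - <<'E'
from h import *
import pickle
a,b=pickle.load(open('c.pkl','rb'))
def red(c,x0,x1,y0,y1):
    I=c['color'].astype(int); m=(I[...,0]>120)&(I[...,1]<90)&(I[...,2]<90)
    M=np.zeros_like(m);M[y0:y1,x0:x1]=m[y0:y1,x0:x1];v,u=np.nonzero(M);return np.array([u.mean(),v.mean()]),len(u)
ra,na=red(a,250,280,170,200); rb,nb=red(b,230,265,195,215)
print(ra,na,rb,nb); 
for z in(.078,.082,.086):print(z,world(a,ra,z),world(b,rb,z))
def ring(c,x0,x1,y0,y1):
    I=c['color'][y0:y1,x0:x1].astype(int); m=(I.min(2)>150)
    n,l,s,ce=cv2.connectedComponentsWithStats(m.astype(np.uint8)); k=1+np.argmax(s[1:,4])
    v,u=np.nonzero(l==k); h=cv2.convexHull(np.c_[u+x0,v+y0].astype(np.float32)); return cv2.fitEllipse(h),s[k]
for n,c,r in (('top',a,(215,250,175,215)),('side',b,(235,275,215,250))):
    e,s=ring(c,*r);print(n,e,s)
    for z in (.06,.063):print(world(c,e[0],z))
cor=[(50,150),(325,62),(372,222),(100,305)]
W=np.array([world(a,(195+x/4,145+y/4),.06) for x,y in cor]);print(W,W.mean(0)); 
print([np.linalg.norm(W[i]-W[i-1]) for i in range(4)])
d=W[0]-W[1]+W[3]-W[2];print('yaw y-axis',np.degrees(np.arctan2(d[1],d[0])))
# white line & bar on top z=.101
p=[world(a,(195+x/4,145+y/4),.101) for x,y in((147,181),(172,166),(112,217),(186,172))]
print(p, [np.degrees(np.arctan2(*(p[i+1]-p[i])[[1,0]])) for i in (0,2)])
E
```

```text
[264.12903226 181.27419355] 62 [245.81132075 204.8490566 ] 53
0.078 [0.58029278 0.01600095 0.078     ] [0.58020067 0.01303842 0.078     ]
0.082 [0.57924889 0.01580073 0.082     ] [0.57931984 0.01797621 0.082     ]
0.086 [0.57820499 0.01560051 0.086     ] [0.57843901 0.022914   0.086     ]
top ((231.7375946044922, 194.2393341064453), (26.403789520263672, 26.80695152282715), 52.06669616699219) [  4   6  27  27 221]
[0.55120331 0.0955384  0.06      ]
[0.55051996 0.0951565  0.063     ]
side ((253.877685546875, 233.2711639404297), (18.735301971435547, 27.27531623840332), 85.83668518066406) [  6  13  27  15 105]
[0.55153312 0.0967614  0.06      ]
[0.55102827 0.09995902 0.063     ]
[[ 0.58006331  0.15626111  0.06      ]
 [ 0.63869898 -0.01211794  0.06      ]
 [ 0.53729391 -0.04245593  0.06      ]
 [ 0.48384792  0.12150571  0.06      ]] [0.55997603 0.05579824 0.06      ]
[np.float64(0.10230023936655527), np.float64(0.17829650746823264), np.float64(0.10584603069129869), np.float64(0.17245258719784387)]
yaw y-axis 108.63664213209542
[array([0.55149646, 0.09063656, 0.101     ]), array([0.56077407, 0.07622182, 0.101     ]), array([0.52955194, 0.11037034, 0.101     ]), array([0.55724237, 0.06785081, 0.101     ])] [np.float64(-57.23388583454753), np.float64(-56.92620006500331)]
```

The larger unit is confirmed: the housing measures about 104x175 mm and knob to pin is 85 mm, against 63 mm on the other unit. The knob axis is at (0.551, 0.096), the pin at (0.579, 0.016), and the bar lies at about -57°. Moving above the knob now.

>>> servo_tool(
  targets=[
    {"offset": [-0.486,-0.348,0.04],"dr": [0,0,37]},
    {"offset": [-0.486,-0.348,0.04],"dr": [0,0,37]},
    {"offset": [-0.486,-0.348,0.04],"dr": [0,0,37]},
    {"offset": [-0.486,-0.348,0.04],"dr": [0,0,37]},
    {"offset": [-0.486,-0.348,0.04],"dr": [0,0,37]},
    {"offset": [-0.486,-0.348,0.04],"dr": [0,0,37]},
    {"offset": [-0.486,-0.348,0.04],"dr": [0,0,37]},
    {"offset": [-0.486,-0.348,0.04],"dr": [0,0,37]},
    {"offset": [-0.486,-0.348,0.04],"dr": [0,0,37]},
    {"offset": [-0.486,-0.348,0.04],"dr": [0,0,37]},
    {"offset": [-0.486,-0.348,0.04],"dr": [0,0,37]},
    {"offset": [-0.486,-0.348,0.04],"dr": [0,0,37]},
    {"offset": [-0.486,-0.348,0.04],"dr": [0,0,37]},
    {"offset": [-0.486,-0.348,0.04],"dr": [0,0,37]},
    {"offset": [-0.486,-0.348,0.04],"dr": [0,0,37]},
    {"offset": [-0.486,-0.348,0.04],"dr": [0,0,37]},
    {"offset": [-0.486,-0.348,0.04],"dr": [0,0,37]},
    {"offset": [-0.486,-0.348,0.04],"dr": [0,0,37]},
    {"offset": [-0.486,-0.348,0.04],"dr": [0,0,37]},
    {"offset": [-0.486,-0.348,0.04],"dr": [0,0,37]},
  ],
)

```text
time_s: 1.77
position: [0.5499, 0.098, 0.1827]
tcp_rot: [[-0.55, 0.835, -0.001], [0.835, 0.55, 0.0], [0.001, -0.0, -1.0]]
force: [-0.5, -0.3, -0.2]
opening: 1.002
grasp_force: 0.0
```

```bash
python3 - <<'E'
from h import *
c=cap('wrist','w1.png'); s=bot.read_state(); print(s['position'],s['tcp_rot'],s['joint_positions'],s['force'],s['moment'])
import pickle; pickle.dump(c,open('w.pkl','wb'))
print(proj(c,np.array([.551,.096,.101])),proj(c,np.array([.579,.016,.086])))
E
```

```text
[0.55010544 0.09783967 0.18270233] [[-5.50084698e-01  8.35108783e-01 -3.81709897e-04]
 [ 8.35108807e-01  5.50084777e-01  1.38764341e-04]
 [ 3.25856123e-04 -2.42437156e-04 -9.99999918e-01]] [-1.37790382e+00  2.80642553e+01  9.40555122e+01  8.76168726e-03
  5.79022880e+01 -3.47553890e+01] [0.29701388 0.95199956 0.66090213] [-0.06066593 -0.02961579 -0.02163267]
[277.49306904 221.75438323] [256.04169629 298.49511443]
```

View pics/w1.png

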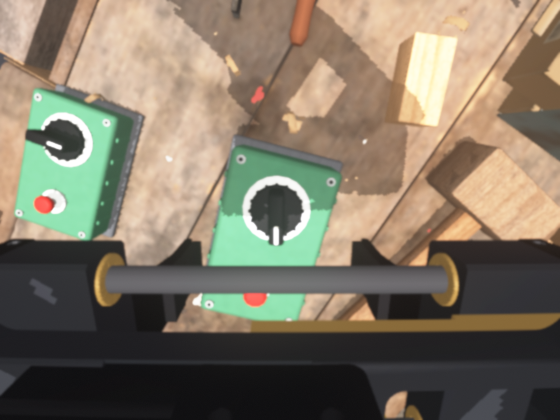

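The wrist view shows the larger unit's knob with its ring centred near (277,209). The white line runs from about (276,228) to (277,244), and the pin is at (255,298), so the bar nearly lines up with the fingers. Refining from this image.

```bash
python3 - <<'E'
from h import *
import pickle
c=pickle.load(open('w.pkl','rb'))
I=c['color'][165:250,235:320].astype(int); m=(I.min(2)>150).astype(np.uint8)
n,l,s,ce=cv2.connectedComponentsWithStats(m)
for k in range(1,n):
    if s[k,4]<30: continue
    v,u=np.nonzero(l==k); P=np.c_[u+235,v+165].astype(np.float32)
    e=cv2.fitEllipse(cv2.convexHull(P)); print(s[k],e,world(c,e[0],.06),world(c,e[0],.101))
    x=cv2.minAreaRect(P);print(x)
p,q=world(c,(276.3,228),.101),world(c,(277,244),.101);print(p,q,np.degrees(np.arctan2(*(q-p)[[1,0]])))
cv2.imwrite('pics/w1c.png',cv2.resize(c['color'][165:255,230:325,::-1],None,fx=6,fy=6,interpolation=cv2.INTER_CUBIC))
E
```

```text
[   0   10   85   75 2784] ((275.98681640625, 229.64410400390625), (85.64797973632812, 109.0723876953125), 2.90128231048584) [0.56124472 0.07801703 0.06      ] [0.55380295 0.08942322 0.101     ]
((277.0, 212.0), (74.0, 84.0), 90.0)
[ 38  61   6  21 114] ((275.5, 236.0), (8.225975036621094, 20.14944076538086), 0.0) [0.56452674 0.07214569 0.06      ] [0.55661162 0.08439869 0.101     ]
((275.5, 236.0), (20.0, 5.0), 90.0)
[0.55321501 0.09080123 0.101     ] [0.56172008 0.07899529 0.101     ] -54.230812248211166
```

View pics/w1c.png

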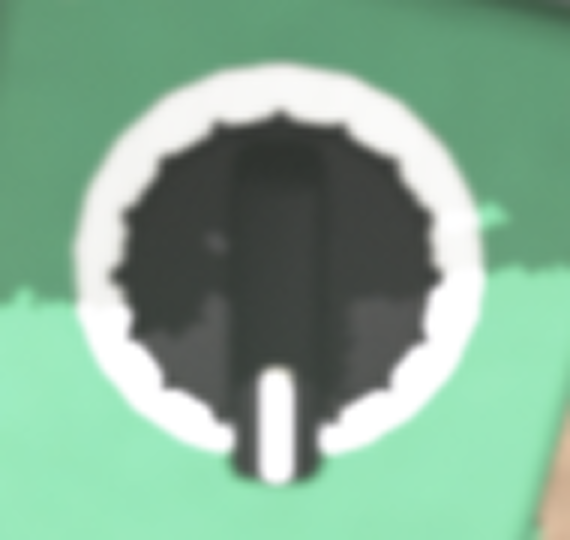

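```bash
python3 - <<'E'
from h import *
import pickle
c=pickle.load(open('w.pkl','rb'))
print(world(c,(276.7,208.3),.06),world(c,(276.3,216.7),.101))
p,q=world(c,(275.5,228),.101),world(c,(275.5,244),.101);print(np.degrees(np.arctan2(*(q-p)[[1,0]])))
s=bot.read_state();R=s['tcp_rot'];print(s['position'],R.T@(np.array([.551,.096,.076])-s['position']))
E
```

```text
[0.54974424 0.09674787 0.06      ] [0.54770532 0.09916212 0.101     ]
-56.65562919653999
[0.55010544 0.09783967 0.18270233] [-0.00206318 -0.00023906  0.10670172]
```

>>> servo_tool(
  targets=[
    {"offset": [-0.001,0,0.02]},
    {"offset": [-0.001,0,0.05]},
    {"offset": [-0.001,0,0.08]},
    {"offset": [-0.001,0,0.095]},
    {"offset": [-0.001,0,0.102]},
    {"offset": [-0.001,0,0.106]},
    {"offset": [-0.001,0,0.106]},
    {"offset": [-0.001,0,0.106]},
  ],
)

```text
$.targets[0]: bad value
```

>>> servo_tool(
  gripper=1,
  targets=[
    {"offset": [0,0,0]},
    {"offset": [0,0,0]},
    {"offset": [0,0,0]},
    {"offset": [0,0,0]},
    {"offset": [0,0,0]},
    {"offset": [0,0,0]},
    {"offset": [0,0,0]},
    {"offset": [0,0,0]},
    {"offset": [0,0,0]},
    {"offset": [0,0,0]},
    {"offset": [0,0,0]},
    {"offset": [0,0,0]},
  ],
)

```text
$.targets[0]: bad value
```

```bash
cat > st.py <<'E'
from h import *
s=bot.read_state();R=s['tcp_rot']
print(s['time_s'],s['position'].round(4),'yaw_y',np.degrees(np.arctan2(R[1,1],R[0,1])).round(2),'F',s['force'].round(2),'M',s['moment'].round(3),'op',s['opening'],s['grasp_force'],s['joint_positions'].round(1))
E
python3 st.py
```

```text
1.8167 [0.5501 0.0978 0.1827] yaw_y 33.37 F [0.3  0.95 0.66] M [-0.061 -0.03  -0.022] op 1.001472914033516 0.0 [ -1.4  28.1  94.1   0.   57.9 -34.8]
```

Each row needs `dr`.

>>> servo_tool(
  targets=[
    {"offset": [-0.001,0,0.02],"dr": [0,0,0]},
    {"offset": [-0.001,0,0.05],"dr": [0,0,0]},
    {"offset": [-0.001,0,0.08],"dr": [0,0,0]},
    {"offset": [-0.001,0,0.095],"dr": [0,0,0]},
    {"offset": [-0.001,0,0.102],"dr": [0,0,0]},
    {"offset": [-0.001,0,0.106],"dr": [0,0,0]},
    {"offset": [-0.001,0,0.106],"dr": [0,0,0]},
    {"offset": [-0.001,0,0.106],"dr": [0,0,0]},
  ],
)

```text
time_s: 2.48
position: [0.5523, 0.0959, 0.0775]
tcp_rot: [[-0.549, 0.836, 0.002], [0.836, 0.549, -0.0], [-0.001, 0.002, -1.0]]
force: [0.8, -0.3, -0.1]
opening: 1.003
grasp_force: 0.0
```

```bash
python3 st.py
```

```text
2.4833 [0.5523 0.0959 0.0775] yaw_y 33.28 F [ 0.75 -0.27 -0.12] M [-0.025  0.017  0.045] op 1.0033891231782208 0.0 [ -1.6  37.2  98.3  -0.   44.4 -34.8]
```

>>> servo_tool(
  gripper=1,
  targets=[
    {"offset": [0.001,-0.001,0.001],"dr": [0,0,0]},
    {"offset": [0.001,-0.001,0.001],"dr": [0,0,0]},
    {"offset": [0.001,-0.001,0.001],"dr": [0,0,0]},
    {"offset": [0.001,-0.001,0.001],"dr": [0,0,0]},
    {"offset": [0.001,-0.001,0.001],"dr": [0,0,0]},
    {"offset": [0.001,-0.001,0.001],"dr": [0,0,0]},
    {"offset": [0.001,-0.001,0.001],"dr": [0,0,0]},
    {"offset": [0.001,-0.001,0.001],"dr": [0,0,0]},
    {"offset": [0.001,-0.001,0.001],"dr": [0,0,0]},
    {"offset": [0.001,-0.001,0.001],"dr": [0,0,0]},
    {"offset": [0.001,-0.001,0.001],"dr": [0,0,0]},
    {"offset": [0.001,-0.001,0.001],"dr": [0,0,0]},
  ],
)

```text
time_s: 3.48
position: [0.5502, 0.0959, 0.0755]
tcp_rot: [[-0.548, 0.836, 0.0], [0.836, 0.548, 0.0], [0.0, 0.0, -1.0]]
force: [3.2, 1.3, 1.2]
opening: 0.173
grasp_force: 2.0
```

```bash
python3 st.py
```

```text
3.4833 [0.5502 0.0959 0.0755] yaw_y 33.24 F [3.15 1.34 1.25] M [ 0.342 -0.502 -0.037] op 0.17300822393480825 2.020346725230411 [ -1.6  37.3  98.6   0.   44.1 -34.8]
```

>>> servo_tool(
  targets=[
    {"offset": [0,0,0],"dr": [0,0,0]},
    {"offset": [0,0,0],"dr": [0,0,0]},
    {"offset": [0,0,0],"dr": [0,0,0]},
    {"offset": [0,0,0],"dr": [0,0,0]},
  ],
)

```text
time_s: 3.82
position: [0.5507, 0.0961, 0.0756]
tcp_rot: [[-0.548, 0.836, 0.001], [0.836, 0.548, 0.0], [-0.0, 0.001, -1.0]]
force: [1.0, 2.9, -1.5]
opening: 0.16
grasp_force: 30.0
```

```bash
python3 st.py
```

```text
3.8167 [0.5507 0.0961 0.0756] yaw_y 33.24 F [ 1.05  2.92 -1.52] M [ 0.353 -0.261 -0.039] op 0.15962030868438612 29.99938840046525 [ -1.6  37.3  98.5   0.   44.1 -34.8]
```

>>> servo_tool(
  targets=[
    {"offset": [0,0,0],"dr": [0,0,-3]},
    {"offset": [0,0,0],"dr": [0,0,-6]},
    {"offset": [0,0,0],"dr": [0,0,-9]},
    {"offset": [0,0,0],"dr": [0,0,-12]},
    {"offset": [0,0,0],"dr": [0,0,-15]},
    {"offset": [0,0,0],"dr": [0,0,-18]},
    {"offset": [0,0,0],"dr": [0,0,-20]},
    {"offset": [0,0,0],"dr": [0,0,-20]},
    {"offset": [0,0,0],"dr": [0,0,-20]},
    {"offset": [0,0,0],"dr": [0,0,-20]},
  ],
)

```text
time_s: 4.65
position: [0.5504, 0.0959, 0.0756]
tcp_rot: [[-0.801, 0.599, 0.001], [0.599, 0.801, 0.0], [-0.0, 0.0, -1.0]]
force: [1.0, 1.5, -1.0]
opening: 0.159
grasp_force: 30.0
```

```bash
python3 st.py
```

```text
4.65 [0.5504 0.0959 0.0756] yaw_y 53.21 F [ 1.01  1.48 -1.04] M [ 0.25  -0.265  0.006] op 0.15851290435724655 29.999560355208814 [ -1.6  37.3  98.5   0.   44.1 -54.8]
```

>>> servo_tool(
  targets=[
    {"offset": [0,0,0],"dr": [0,0,-1]},
    {"offset": [0,0,0],"dr": [0,0,-2]},
    {"offset": [0,0,0],"dr": [0,0,-3]},
    {"offset": [0,0,0],"dr": [0,0,-4]},
    {"offset": [0,0,0],"dr": [0,0,-5]},
    {"offset": [0,0,0],"dr": [0,0,-5]},
    {"offset": [0,0,0],"dr": [0,0,-5]},
  ],
)

```text
time_s: 5.23
position: [0.5503, 0.0958, 0.0756]
tcp_rot: [[-0.851, 0.526, 0.0], [0.526, 0.851, -0.0], [-0.0, 0.0, -1.0]]
force: [3.2, 0.8, -2.7]
opening: 0.159
grasp_force: 30.0
```

```bash
python3 st.py
```

```text
5.2333 [0.5503 0.0958 0.0756] yaw_y 58.27 F [ 3.23  0.83 -2.65] M [ 0.208 -0.485  0.173] op 0.15934371752936746 29.999442757107317 [ -1.6  37.3  98.6  -0.   44.1 -59.8]
```

>>> servo_tool(
  targets=[
    {"offset": [0,0,0],"dr": [0,0,-3]},
    {"offset": [0,0,0],"dr": [0,0,-6]},
    {"offset": [0,0,0],"dr": [0,0,-9]},
    {"offset": [0,0,0],"dr": [0,0,-9]},
    {"offset": [0,0,0],"dr": [0,0,-9]},
  ],
)

```text
time_s: 5.65
position: [0.5502, 0.0958, 0.0756]
tcp_rot: [[-0.921, 0.389, 0.0], [0.389, 0.921, 0.0], [-0.0, 0.0, -1.0]]
force: [2.0, 0.9, -1.5]
opening: 0.159
grasp_force: 30.0
```

```bash
python3 st.py
```

```text
5.65 [0.5502 0.0958 0.0756] yaw_y 67.13 F [ 1.95  0.9  -1.52] M [ 0.137 -0.41  -0.198] op 0.1591911426350751 29.99950556550175 [ -1.6  37.3  98.6   0.   44.1 -68.7]
```

>>> servo_tool(
  targets=[
    {"offset": [0,0,0],"dr": [0,0,-3]},
    {"offset": [0,0,0],"dr": [0,0,-6]},
    {"offset": [0,0,0],"dr": [0,0,-6]},
    {"offset": [0,0,0],"dr": [0,0,-6]},
  ],
)

```text
time_s: 5.98
position: [0.5502, 0.0958, 0.0756]
tcp_rot: [[-0.956, 0.292, 0.0], [0.292, 0.956, 0.0], [0.0, 0.0, -1.0]]
force: [2.6, 0.5, -0.9]
opening: 0.161
grasp_force: 30.0
```

```bash
python3 st.py
```

```text
5.9833 [0.5502 0.0958 0.0756] yaw_y 73.01 F [ 2.64  0.45 -0.9 ] M [-0.037 -0.39  -0.682] op 0.1605780066471931 30.000589918345213 [ -1.6  37.3  98.6   0.   44.1 -74.6]
```

```bash
python3 - <<'E'
from h import *
c=cap('wrist'); t=cap('side')
I=np.hstack([cv2.resize(c['color'][150:260,220:340],None,fx=3.3,fy=3.3,interpolation=cv2.INTER_CUBIC),cv2.resize(t['color'][195:305,190:310],None,fx=3.3,fy=3.3,interpolation=cv2.INTER_CUBIC)])
I=cv2.resize(c['color'],None,fx=1.3,fy=1.3)
cv2.imwrite('pics/w2.png',I[:,:,::-1])
E
python3 st.py
```

```text
6.0833 [0.5501 0.0958 0.0756] yaw_y 73.09 F [ 1.84 -0.86 -1.14] M [ 0.008 -0.428 -0.689] op 0.1641209147444252 30.00067087356001 [ -1.6  37.3  98.6   0.   44.1 -74.7]
```

View pics/w2.png

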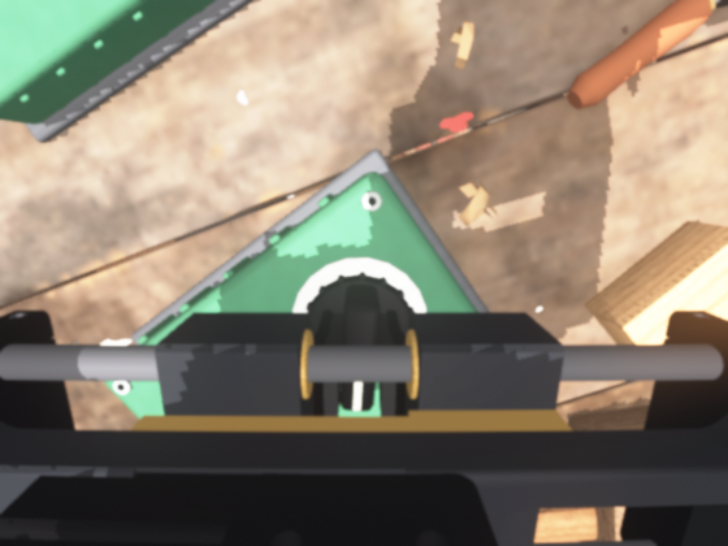

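The wrist view shows the bar, with its line near (357,395), tilted about 4° in the pads, so the knob lags the tool under load. I'll back off in small steps and log torque against angle to locate the stop and the clicks.

```bash
cat > s2.py <<'E'
from h import *
s=bot.read_state();R=s['tcp_rot']
print('t%.2f'%s['time_s'],'yaw',np.degrees(np.arctan2(R[1,1],R[0,1])).round(2),'F',s['force'].round(1),'Mz',s['moment'][2].round(3),'tau6',s['tau'][5].round(3),'op',s['opening'].__round__(4))
E
python3 s2.py
```

```text
t6.08 yaw 73.09 F [ 1.8 -0.9 -1.1] Mz -0.689 tau6 -0.699 op 0.1641
```

>>> servo_tool(
  targets=[
    {"offset": [0,0,0],"dr": [0,0,1]},
    {"offset": [0,0,0],"dr": [0,0,2]},
    {"offset": [0,0,0],"dr": [0,0,2]},
    {"offset": [0,0,0],"dr": [0,0,2]},
  ],
)

```text
time_s: 6.42
position: [0.5501, 0.0958, 0.0756]
tcp_rot: [[-0.947, 0.322, 0.0], [0.322, 0.947, -0.0], [-0.0, -0.0, -1.0]]
force: [1.5, -0.2, -1.4]
opening: 0.163
grasp_force: 30.0
```

```bash
python3 s2.py
```

```text
t6.42 yaw 71.24 F [ 1.5 -0.2 -1.4] Mz -0.525 tau6 -0.523 op 0.163
```

>>> servo_tool(
  targets=[
    {"offset": [0,0,0],"dr": [0,0,1]},
    {"offset": [0,0,0],"dr": [0,0,2]},
    {"offset": [0,0,0],"dr": [0,0,2]},
    {"offset": [0,0,0],"dr": [0,0,2]},
  ],
)

```text
time_s: 6.75
position: [0.5502, 0.0958, 0.0756]
tcp_rot: [[-0.935, 0.354, 0.0], [0.354, 0.935, -0.0], [-0.0, -0.0, -1.0]]
force: [1.3, 0.5, -1.3]
opening: 0.16
grasp_force: 30.0
```

```bash
python3 s2.py
```

```text
t6.75 yaw 69.27 F [ 1.3  0.5 -1.3] Mz -0.321 tau6 -0.344 op 0.1597
```

>>> servo_tool(
  targets=[
    {"offset": [0,0,0],"dr": [0,0,1]},
    {"offset": [0,0,0],"dr": [0,0,2]},
    {"offset": [0,0,0],"dr": [0,0,2]},
    {"offset": [0,0,0],"dr": [0,0,2]},
  ],
)

```text
time_s: 7.08
position: [0.5502, 0.0959, 0.0756]
tcp_rot: [[-0.922, 0.386, 0.0], [0.386, 0.922, -0.0], [-0.0, -0.0, -1.0]]
force: [1.9, 0.4, -0.2]
opening: 0.155
grasp_force: 30.0
```

```bash
python3 s2.py
```

```text
t7.08 yaw 67.27 F [ 1.9  0.4 -0.2] Mz -0.168 tau6 -0.165 op 0.1552
```

>>> servo_tool(
  targets=[
    {"offset": [0,0,0],"dr": [0,0,1]},
    {"offset": [0,0,0],"dr": [0,0,2]},
    {"offset": [0,0,0],"dr": [0,0,2]},
    {"offset": [0,0,0],"dr": [0,0,2]},
  ],
)

```text
time_s: 7.42
position: [0.5502, 0.0959, 0.0756]
tcp_rot: [[-0.908, 0.419, 0.0], [0.419, 0.908, -0.0], [-0.0, 0.0, -1.0]]
force: [2.3, 0.3, -1.5]
opening: 0.16
grasp_force: 30.0
```

```bash
python3 s2.py
```

```text
t7.42 yaw 65.24 F [ 2.3  0.3 -1.5] Mz -0.186 tau6 -0.167 op 0.1605
```

>>> servo_tool(
  targets=[
    {"offset": [0,0,0],"dr": [0,0,1]},
    {"offset": [0,0,0],"dr": [0,0,2]},
    {"offset": [0,0,0],"dr": [0,0,2]},
    {"offset": [0,0,0],"dr": [0,0,2]},
  ],
)

```text
time_s: 7.75
position: [0.5502, 0.0959, 0.0756]
tcp_rot: [[-0.893, 0.45, 0.0], [0.45, 0.893, -0.0], [-0.0, -0.0, -1.0]]
force: [1.9, 0.5, -1.1]
opening: 0.161
grasp_force: 30.0
```

```bash
python3 s2.py
```

```text
t7.75 yaw 63.28 F [ 1.9  0.5 -1.1] Mz 0.117 tau6 0.124 op 0.1613
```

Step 0 shows as a torque zero near yaw 64, and the stop begins near 67. I'll scan clockwise through the next click to check the 20° spacing.

>>> servo_tool(
  targets=[
    {"offset": [0,0,0],"dr": [0,0,2]},
    {"offset": [0,0,0],"dr": [0,0,4]},
    {"offset": [0,0,0],"dr": [0,0,4]},
    {"offset": [0,0,0],"dr": [0,0,4]},
  ],
)

```text
time_s: 8.08
position: [0.5502, 0.0959, 0.0755]
tcp_rot: [[-0.86, 0.51, 0.0], [0.51, 0.86, 0.0], [-0.0, 0.0, -1.0]]
force: [2.7, 0.5, -0.4]
opening: 0.155
grasp_force: 30.0
```

```bash
python3 s2.py
```

```text
t8.08 yaw 59.3 F [ 2.7  0.5 -0.4] Mz 0.116 tau6 0.124 op 0.1554
```

>>> servo_tool(
  targets=[
    {"offset": [0,0,0],"dr": [0,0,2]},
    {"offset": [0,0,0],"dr": [0,0,4]},
    {"offset": [0,0,0],"dr": [0,0,4]},
    {"offset": [0,0,0],"dr": [0,0,4]},
  ],
)

```text
time_s: 8.42
position: [0.5502, 0.096, 0.0756]
tcp_rot: [[-0.822, 0.569, 0.0], [0.569, 0.822, 0.0], [-0.0, 0.0, -1.0]]
force: [2.6, 1.2, -1.7]
opening: 0.158
grasp_force: 30.0
```

```bash
python3 s2.py
```

```text
t8.42 yaw 55.3 F [ 2.6  1.2 -1.7] Mz -0.019 tau6 0.019 op 0.1584
```

>>> servo_tool(
  targets=[
    {"offset": [0,0,0],"dr": [0,0,2]},
    {"offset": [0,0,0],"dr": [0,0,4]},
    {"offset": [0,0,0],"dr": [0,0,4]},
    {"offset": [0,0,0],"dr": [0,0,4]},
  ],
)

```text
time_s: 8.75
position: [0.5503, 0.096, 0.0756]
tcp_rot: [[-0.78, 0.625, 0.0], [0.625, 0.78, 0.0], [-0.0, 0.001, -1.0]]
force: [2.5, 2.2, -1.3]
opening: 0.161
grasp_force: 30.0
```

```bash
python3 s2.py
```

```text
t8.75 yaw 51.29 F [ 2.5  2.2 -1.3] Mz -0.103 tau6 -0.09 op 0.1607
```

>>> servo_tool(
  targets=[
    {"offset": [0,0,0],"dr": [0,0,2]},
    {"offset": [0,0,0],"dr": [0,0,4]},
    {"offset": [0,0,0],"dr": [0,0,4]},
    {"offset": [0,0,0],"dr": [0,0,4]},
  ],
)

```text
time_s: 9.08
position: [0.5503, 0.0961, 0.0756]
tcp_rot: [[-0.735, 0.678, 0.0], [0.678, 0.735, 0.001], [0.0, 0.001, -1.0]]
force: [1.8, 3.3, -0.8]
opening: 0.157
grasp_force: 30.0
```

```bash
python3 s2.py
```

```text
t9.08 yaw 47.29 F [ 1.8  3.3 -0.8] Mz -0.237 tau6 -0.19 op 0.1566
```

>>> servo_tool(
  targets=[
    {"offset": [0,0,0],"dr": [0,0,2]},
    {"offset": [0,0,0],"dr": [0,0,4]},
    {"offset": [0,0,0],"dr": [0,0,4]},
    {"offset": [0,0,0],"dr": [0,0,4]},
  ],
)

```text
time_s: 9.42
position: [0.5504, 0.096, 0.0756]
tcp_rot: [[-0.687, 0.727, 0.001], [0.727, 0.687, 0.0], [-0.0, 0.0, -1.0]]
force: [3.6, 2.6, -2.2]
opening: 0.157
grasp_force: 30.0
```

```bash
python3 s2.py
```

```text
t9.42 yaw 43.37 F [ 3.6  2.6 -2.2] Mz 0.077 tau6 0.112 op 0.1572
```

>>> servo_tool(
  targets=[
    {"offset": [0,0,0],"dr": [0,0,2]},
    {"offset": [0,0,0],"dr": [0,0,4]},
    {"offset": [0,0,0],"dr": [0,0,4]},
    {"offset": [0,0,0],"dr": [0,0,4]},
  ],
)

```text
time_s: 9.75
position: [0.5504, 0.0961, 0.0756]
tcp_rot: [[-0.634, 0.773, 0.001], [0.773, 0.634, 0.0], [-0.0, 0.001, -1.0]]
force: [3.9, 3.2, -2.0]
opening: 0.162
grasp_force: 30.0
```

```bash
python3 s2.py
```

```text
t9.75 yaw 39.35 F [ 3.9  3.2 -2. ] Mz 0.144 tau6 0.127 op 0.1615
```

Clear sawtooth: clicks at yaw 64.6 (step 0) and 44.6 (step 1), with the midpoint near 55. Step 4 should therefore be at -15.4. I'll check at the half-way points on the way.

>>> servo_tool(
  targets=[
    {"offset": [0,0,0],"dr": [0,0,3]},
    {"offset": [0,0,0],"dr": [0,0,6]},
    {"offset": [0,0,0],"dr": [0,0,9]},
    {"offset": [0,0,0],"dr": [0,0,12]},
    {"offset": [0,0,0],"dr": [0,0,12]},
    {"offset": [0,0,0],"dr": [0,0,12]},
  ],
)

```text
time_s: 10.25
position: [0.5506, 0.0962, 0.0756]
tcp_rot: [[-0.457, 0.889, 0.001], [0.889, 0.457, 0.001], [0.0, 0.001, -1.0]]
force: [3.6, 3.6, -1.8]
opening: 0.161
grasp_force: 30.0
```

```bash
python3 s2.py
```

```text
t10.25 yaw 27.22 F [ 3.6  3.6 -1.8] Mz -0.21 tau6 -0.19 op 0.1611
```

>>> servo_tool(
  targets=[
    {"offset": [0,0,0],"dr": [0,0,3]},
    {"offset": [0,0,0],"dr": [0,0,6]},
    {"offset": [0,0,0],"dr": [0,0,6]},
    {"offset": [0,0,0],"dr": [0,0,6]},
  ],
)

```text
time_s: 10.58
position: [0.5507, 0.0962, 0.0756]
tcp_rot: [[-0.364, 0.932, 0.001], [0.932, 0.364, 0.0], [0.0, 0.001, -1.0]]
force: [3.2, 4.0, -2.5]
opening: 0.158
grasp_force: 30.0
```

```bash
python3 s2.py
```

```text
t10.58 yaw 21.33 F [ 3.2  4.  -2.5] Mz 0.104 tau6 0.172 op 0.1583
```

>>> servo_tool(
  targets=[
    {"offset": [0,0,0],"dr": [0,0,3]},
    {"offset": [0,0,0],"dr": [0,0,7]},
    {"offset": [0,0,0],"dr": [0,0,7]},
    {"offset": [0,0,0],"dr": [0,0,7]},
  ],
)

```text
time_s: 10.92
position: [0.5508, 0.0963, 0.0756]
tcp_rot: [[-0.247, 0.969, 0.001], [0.969, 0.247, 0.001], [0.0, 0.002, -1.0]]
force: [3.8, 2.5, -2.2]
opening: 0.16
grasp_force: 30.0
```

```bash
python3 s2.py
```

```text
t10.92 yaw 14.27 F [ 3.8  2.5 -2.2] Mz 0.027 tau6 0.002 op 0.1603
```

>>> servo_tool(
  targets=[
    {"offset": [0,0,0],"dr": [0,0,3]},
    {"offset": [0,0,0],"dr": [0,0,6]},
    {"offset": [0,0,0],"dr": [0,0,8]},
    {"offset": [0,0,0],"dr": [0,0,8]},
    {"offset": [0,0,0],"dr": [0,0,8]},
  ],
)

```text
time_s: 11.33
position: [0.5509, 0.0963, 0.0756]
tcp_rot: [[-0.108, 0.994, 0.002], [0.994, 0.108, 0.001], [0.001, 0.002, -1.0]]
force: [4.4, 3.2, -2.1]
opening: 0.157
grasp_force: 30.0
```

```bash
python3 s2.py
```

```text
t11.33 yaw 6.21 F [ 4.4  3.2 -2.1] Mz -0.175 tau6 -0.209 op 0.1569
```

>>> servo_tool(
  targets=[
    {"offset": [0,0,0],"dr": [0,0,3]},
    {"offset": [0,0,0],"dr": [0,0,5]},
    {"offset": [0,0,0],"dr": [0,0,5]},
    {"offset": [0,0,0],"dr": [0,0,5]},
  ],
)

```text
time_s: 11.67
position: [0.551, 0.0963, 0.0756]
tcp_rot: [[-0.023, 1.0, 0.002], [1.0, 0.023, 0.001], [0.001, 0.002, -1.0]]
force: [5.2, 3.9, -2.1]
opening: 0.157
grasp_force: 30.0
```

```bash
python3 s2.py
```

```text
t11.67 yaw 1.33 F [ 5.2  3.9 -2.1] Mz 0.216 tau6 0.163 op 0.1575
```

Steps 2 (about 24) and 3 (about 4) have passed as predicted. Now on to step 4 at about -15.6.

>>> servo_tool(
  targets=[
    {"offset": [0,0,0],"dr": [0,0,3]},
    {"offset": [0,0,0],"dr": [0,0,6]},
    {"offset": [0,0,0],"dr": [0,0,7]},
    {"offset": [0,0,0],"dr": [0,0,7]},
    {"offset": [0,0,0],"dr": [0,0,7]},
  ],
)

```text
time_s: 12.08
position: [0.5511, 0.0962, 0.0756]
tcp_rot: [[0.1, 0.995, 0.002], [0.995, -0.1, 0.001], [0.001, 0.002, -1.0]]
force: [4.8, 3.1, -3.3]
opening: 0.157
grasp_force: 30.0
```

```bash
python3 s2.py
```

```text
t12.08 yaw -5.73 F [ 4.8  3.1 -3.3] Mz 0.011 tau6 0.003 op 0.1573
```

>>> servo_tool(
  targets=[
    {"offset": [0,0,0],"dr": [0,0,3]},
    {"offset": [0,0,0],"dr": [0,0,6]},
    {"offset": [0,0,0],"dr": [0,0,8]},
    {"offset": [0,0,0],"dr": [0,0,8]},
    {"offset": [0,0,0],"dr": [0,0,8]},
  ],
)

```text
time_s: 12.5
position: [0.5513, 0.0962, 0.0756]
tcp_rot: [[0.238, 0.971, 0.002], [0.971, -0.238, 0.001], [0.002, 0.002, -1.0]]
force: [4.6, 3.7, -3.2]
opening: 0.159
grasp_force: 30.0
```

```bash
python3 s2.py
```

```text
t12.50 yaw -13.79 F [ 4.6  3.7 -3.2] Mz -0.243 tau6 -0.21 op 0.1591
```

>>> servo_tool(
  targets=[
    {"offset": [0,0,0],"dr": [0,0,1]},
    {"offset": [0,0,0],"dr": [0,0,2]},
    {"offset": [0,0,0],"dr": [0,0,2]},
    {"offset": [0,0,0],"dr": [0,0,2]},
  ],
)

```text
time_s: 12.83
position: [0.5513, 0.0962, 0.0756]
tcp_rot: [[0.271, 0.963, 0.002], [0.963, -0.271, 0.001], [0.001, 0.002, -1.0]]
force: [4.7, 4.2, -3.1]
opening: 0.16
grasp_force: 30.0
```

```bash
python3 s2.py
```

```text
t12.83 yaw -15.73 F [ 4.7  4.2 -3.1] Mz 0.011 tau6 -0.037 op 0.1602
```

Step 4 is reached with zero torque. Release, lift and move over the pin.

>>> servo_tool(
  gripper=-1,
  targets=[
    {"offset": [0,0,0],"dr": [0,0,0]},
    {"offset": [0,0,0],"dr": [0,0,0]},
    {"offset": [0,0,0],"dr": [0,0,0]},
    {"offset": [0,0,0],"dr": [0,0,0]},
    {"offset": [0,0,0],"dr": [0,0,0]},
    {"offset": [0,0,0],"dr": [0,0,0]},
    {"offset": [0,0,0],"dr": [0,0,0]},
    {"offset": [0,0,0],"dr": [0,0,0]},
    {"offset": [0,0,-0.01],"dr": [0,0,0]},
    {"offset": [0,0,-0.03],"dr": [0,0,0]},
    {"offset": [0,0,-0.05],"dr": [0,0,0]},
    {"offset": [0,0,-0.06],"dr": [0,0,0]},
    {"offset": [0,0,-0.06],"dr": [0,0,0]},
  ],
)

```text
time_s: 13.92
position: [0.5521, 0.0959, 0.1384]
tcp_rot: [[0.271, 0.962, 0.006], [0.962, -0.271, -0.0], [0.001, 0.006, -1.0]]
force: [0.5, -0.5, -0.4]
opening: 0.985
grasp_force: 0.0
```

>>> servo_tool(
  gripper=1,
  targets=[
    {"offset": [-0.02,0.015,0],"dr": [0,0,0]},
    {"offset": [-0.05,0.035,0],"dr": [0,0,0]},
    {"offset": [-0.07,0.048,0],"dr": [0,0,0]},
    {"offset": [-0.07,0.048,0],"dr": [0,0,0]},
    {"offset": [-0.07,0.048,0],"dr": [0,0,0]},
    {"offset": [-0.07,0.048,0],"dr": [0,0,0]},
    {"offset": [-0.07,0.048,0],"dr": [0,0,0]},
    {"offset": [-0.07,0.048,0],"dr": [0,0,0]},
    {"offset": [-0.07,0.048,0],"dr": [0,0,0]},
    {"offset": [-0.07,0.048,0],"dr": [0,0,0]},
    {"offset": [-0.07,0.048,0],"dr": [0,0,0]},
    {"offset": [-0.07,0.048,0],"dr": [0,0,0]},
    {"offset": [-0.07,0.048,0],"dr": [0,0,0]},
    {"offset": [-0.07,0.048,0],"dr": [0,0,0]},
    {"offset": [-0.07,0.048,0],"dr": [0,0,0]},
    {"offset": [-0.07,0.048,0],"dr": [0,0,0]},
  ],
)

```text
time_s: 15.25
position: [0.5773, 0.0154, 0.1355]
tcp_rot: [[0.272, 0.962, -0.0], [0.962, -0.272, 0.0], [0.0, -0.0, -1.0]]
force: [1.2, -0.5, 0.2]
opening: 0.009
grasp_force: 0.0
```

```bash
python3 - <<'E'
from h import *
c=cap('wrist','w3.png'); s=cap('side')
I=np.hstack([cv2.resize(c['color'],(400,300)),cv2.resize(s['color'][170:290,200:360],(400,300))])
cv2.imwrite('pics/w3.png',I[:,:,::-1])
E
python3 st.py
```

```text
15.35 [0.5773 0.0154 0.1356] yaw_y -15.76 F [-0.2  -0.29 -0.17] M [-0.031  0.095 -0.006] op 0.005181284936827734 0.0 [-9.6 33.1 93.6  0.  53.3  6.2]
```

View pics/w3.png

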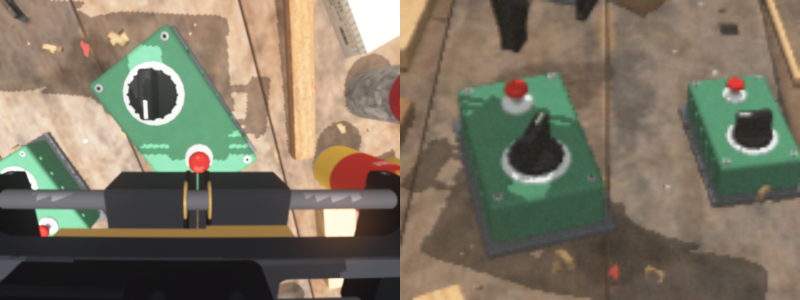

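The wrist view shows the knob's line at (145,108) and the pin head at (199,160), under the shut fingers. The side view agrees that the fingers are above the pin. Lowering gently.

>>> servo_tool(
  targets=[
    {"offset": [0.001,0.0015,0.02],"dr": [0,0,0]},
    {"offset": [0.001,0.0015,0.035],"dr": [0,0,0]},
    {"offset": [0.001,0.0015,0.042],"dr": [0,0,0]},
    {"offset": [0.001,0.0015,0.045],"dr": [0,0,0]},
    {"offset": [0.001,0.0015,0.047],"dr": [0,0,0]},
    {"offset": [0.001,0.0015,0.049],"dr": [0,0,0]},
    {"offset": [0.001,0.0015,0.05],"dr": [0,0,0]},
    {"offset": [0.001,0.0015,0.051],"dr": [0,0,0]},
    {"offset": [0.001,0.0015,0.052],"dr": [0,0,0]},
    {"offset": [0.001,0.0015,0.052],"dr": [0,0,0]},
    {"offset": [0.001,0.0015,0.052],"dr": [0,0,0]},
  ],
)

```text
time_s: 16.27
position: [0.5795, 0.0159, 0.084]
tcp_rot: [[0.272, 0.962, 0.001], [0.962, -0.272, -0.0], [0.0, 0.001, -1.0]]
force: [-0.1, -0.7, 2.8]
opening: 0.004
grasp_force: 1.3
```

>>> servo_tool(
  targets=[
    {"offset": [0,0,0.001],"dr": [0,0,0]},
    {"offset": [0,0,0.002],"dr": [0,0,0]},
    {"offset": [0,0,0.002],"dr": [0,0,0]},
    {"offset": [0,0,0.002],"dr": [0,0,0]},
  ],
)

```text
time_s: 16.6
position: [0.5795, 0.016, 0.0816]
tcp_rot: [[0.272, 0.962, 0.001], [0.962, -0.272, -0.0], [0.0, 0.001, -1.0]]
force: [0.8, -0.1, 1.9]
opening: 0.003
grasp_force: 1.0
```

It's past the 3.5 mm block at low force, which confirms step 4.

>>> servo_tool(
  targets=[
    {"offset": [0,0,0.001],"dr": [0,0,0]},
    {"offset": [0,0,0.002],"dr": [0,0,0]},
    {"offset": [0,0,0.003],"dr": [0,0,0]},
    {"offset": [0,0,0.004],"dr": [0,0,0]},
    {"offset": [0,0,0.005],"dr": [0,0,0]},
    {"offset": [0,0,0.005],"dr": [0,0,0]},
    {"offset": [0,0,0.005],"dr": [0,0,0]},
  ],
)

```text
time_s: 17.18
position: [0.5791, 0.016, 0.0764]
tcp_rot: [[0.272, 0.962, 0.0], [0.962, -0.272, 0.0], [0.0, 0.0, -1.0]]
force: [1.6, 0.3, 1.1]
opening: 0.008
grasp_force: 0.9
```

>>> servo_tool(
  targets=[
    {"offset": [0,0,0.0005],"dr": [0,0,0]},
    {"offset": [0,0,0.001],"dr": [0,0,0]},
    {"offset": [0,0,0.001],"dr": [0,0,0]},
    {"offset": [0,0,0.001],"dr": [0,0,0]},
  ],
)

```text
time_s: 17.52
position: [0.5792, 0.016, 0.0764]
tcp_rot: [[0.271, 0.962, 0.0], [0.962, -0.271, -0.0], [-0.0, 0.0, -1.0]]
force: [0.4, -0.3, 7.7]
opening: 0.006
grasp_force: 3.6
```

>>> servo_tool(
  targets=[
    {"offset": [0,0,0.0005],"dr": [0,0,0]},
    {"offset": [0,0,0.001],"dr": [0,0,0]},
    {"offset": [0,0,0.001],"dr": [0,0,0]},
    {"offset": [0,0,0.001],"dr": [0,0,0]},
  ],
)

```text
time_s: 17.85
position: [0.5792, 0.016, 0.0763]
tcp_rot: [[0.271, 0.963, 0.001], [0.963, -0.271, -0.0], [-0.0, 0.001, -1.0]]
force: [-1.7, 0.0, 13.0]
opening: 0.003
grasp_force: 6.5
```

>>> servo_tool(
  targets=[
    {"offset": [0,0,-0.005],"dr": [0,0,0]},
    {"offset": [0,0,-0.02],"dr": [0,0,0]},
    {"offset": [0,0,-0.05],"dr": [0,0,0]},
    {"offset": [0,0,-0.08],"dr": [0,0,0]},
    {"offset": [0,0,-0.11],"dr": [0,0,0]},
    {"offset": [0,0,-0.12],"dr": [0,0,0]},
    {"offset": [0,0,-0.12],"dr": [0,0,0]},
    {"offset": [0,0,-0.12],"dr": [0,0,0]},
    {"offset": [0,0,-0.12],"dr": [0,0,0]},
  ],
)

```text
time_s: 18.6
position: [0.5773, 0.0163, 0.1925]
tcp_rot: [[0.272, 0.962, -0.005], [0.962, -0.272, 0.001], [-0.001, -0.005, -1.0]]
force: [-0.3, 0.3, -0.4]
opening: 0.009
grasp_force: 0.0
```

```bash
python3 - <<'E'
from h import *
s=cap('side'); c=cap('wrist')
I=np.hstack([cv2.resize(c['color'],(400,300)),cv2.resize(s['color'][170:290,200:360],(400,300))])
cv2.imwrite('pics/w4.png',I[:,:,::-1])
E
python3 st.py
```

```text
18.7 [0.5775 0.0162 0.1924] yaw_y -15.76 F [-0.15  0.4  -0.71] M [-0.134  0.03   0.021] op 0.004018930977330812 0.0 [-9.5 28.8 90.6 -0.  60.9  6.3]
```

View pics/w4.png

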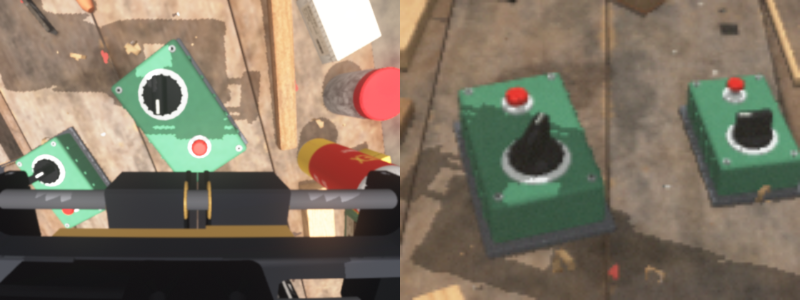

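The side view shows the red head now sitting low at (515,97), where it was at (515,88) before. The knob hasn't moved and nothing nearby has been disturbed, so I'm handing in.

```bash
python3 -c "
from rig import ticket
print(ticket.hand_in())"
```

```text
the job is handed in; nothing more can be done
None
```

Done and handed in: the knob was wound back to its stop (about 0.7 N m, a little over the 0.4–0.5 needed but under the 1 N m limit), brought forward four clicks to step 4, and the lock pin pushed fully home (13 N at the bottom).

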